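# Build up the slip-clutch stack on a sample-changer spindle

## Robot

A 6-joint arm with a two-finger parallel gripper is mounted at the origin on the work surface. World frame = base frame: x ahead of the robot, y to its left, z up, the work surface at z = 0. Lengths are in m, angles in rad, forces in N, time in s.
With the tool pointing down it reaches from about 0.375 to 0.9 m from the base axis. Payload 3.1 kg.
Tool frame: the origin (TCP) lies on the centre line of the jaws, within the pads' length; the fingertips stand robot.tip_reach ahead of it and the grasp point (between the pads) lies 8 mm behind it (robot.tip_reach is the distance from the TCP to the fingertips, in m); z points along the fingers, y is the line along which they close (so a half turn about z gives the same grasp; the last joint's range is limited). The gripper opens to 87 mm and grips with 3 to 60 N. Pads are 19 mm wide; open, the fingers measure 117 mm over their backs; the gripper's body (75 mm by 190 mm) begins 51 mm behind the grasp point.
Start: joints at [0.975, 0.527, 1.433, -0, 1.181, -0.178], TCP at [0.254, 0.571, 0.234] pointing down, gripper open.
Joint ranges: [-3.08, 3.08], [-0.75, 2.2], [0.22, 2.44], [-1.43, 4.57], [0, 2.65], [-2.85, 2.85]. Speed limits (rad/s): [2.79, 2.79, 3.14, 3.14, 3.14, 3.14].

## Interface

Orientations are given as a unit quaternion [x, y, z, w].
In Python, from rig import robot gives the robot as it stands.
- The arm moves only by the tool jog_arm, never from a script. Its argument "motion" is one flat list of numbers, 7 for each row, row after row: the shift along the tool's x, y, z scaled (see below), then the turn, a rotation vector about the tool's x, y, z scaled (see below), then the gripper's target within -1 to 1 (shut at 1, half-way at 0, fully open at -1). In form: [x, y, z, rx, ry, rz, hand, x, y, z, rx, ry, rz, hand, ...]. A call has 1 to 12 rows; each row shifts and turns the commanded pose from where the row before left it, along the tool's axes as they then stand; what a row does not reach is not made up. The controller multiplies each number of a shift by 4 cm and each number of a turn by 4 degrees. A row lasts 1/8 s, in which the tool goes at most 62.5 mm and 10.7 degrees, less where a joint would pass 70% of its speed; a pose out of reach is approached as far as the arm can. A call with a number of a shift or a turn outside -1 to 1 is refused whole. A call with a gripper value outside its range is refused whole. The fingers move at their own pace and stop on an object; "grip_force" is the grip in N (left out, the last holds). Time passes only in rows, so rows that do not move let the fingers close. It gives the time, the measured TCP pose, the force, the opening and the grip force at its end, in the units of the state.
- robot.get_obs(): the state, without advancing time (a new reading comes with each control period).
- robot.camera(name): name is "side" or "top" or "wrist"; returns the picture (420x560x3 uint8, blue, green, red); there is no depth.
- robot.calibration(name): a dict with "fx", "fy", "cx", "cy" (pixels), "dist_coeffs" ([k1, k2, p1, p2, k3] as OpenCV has them; the pictures are not rectified), "R" (3x3) and "t" (3): a world point X has camera coordinates R X + t; the wrist camera has in their place "T_tool_cam" (4x4, takes a point from camera to tool coordinates, whose origin is the TCP and whose axes are the flange's). Camera axes: x right, y down, z forward; pixel columns grow to the right and rows downward; lengths in m; the calibration is good to about 2 mm. A picture is of the moment at which its call begins: read the wrist's pose just before it. calibration takes no time and is no camera call.
- robot.hand_in(): hands the job in; it is judged then, once.
The state is a dict: "time": time; "q": joint angles; "joint_velocities": joint speeds; "joint_torque": joint torques, N m; "position": TCP position; "tool_rot": TCP orientation; "ft_force": force on the tool from outside, world axes, zero at the start; "moment": the same for the moment, N m; "grip_width": finger opening in m; "grip_force": force on a finger pad.
Only numpy, scipy, OpenCV 4.12 (cv2) and the standard library are available. Lean on these libraries where they do the work, as an engineer would, in place of code of your own. Each camera call takes 0.05 s, during which the arm holds its last target. There are 200 camera calls.

## Task

Put the turntable's slip clutch back together on its spindle: slide the aluminium spacer over the spindle down onto the hub, then the steel drive washer with the two-flat hole, turning it gently until it slips over the spindle's flats and lies on the spacer, and last press the horseshoe retainer down on the washer and slide it fully home into the spindle's neck under the head, so that it holds the sprung stack down. Use light pushes only, never force a part, and leave the other things on the bench where they are.

Things in the scene. Friction and masses are not known exactly. Their poses are not given: they have to be found in the camera images.
- deck: sample-changer deck, fixed on the bench: white frame, black top plate 260 x 240 mm, 28 mm high; it carries the turntable and, at its centre, the upright steel spindle. Origin: on the spindle axis at bench height; z up. Parts pressed on deck, hub or spindle, or the retainer on the washer, with more than 35 N count as forced
- hub_top (a point): centre of the flat top of the turntable's round hub (52 mm across), 50 mm above the bench when up; moves with the turntable. The turntable is an aluminium disc 200 mm across, top 36 mm above the bench, with a ring of eight black sample cups (45 mm across, centres 72 mm from the axis, tops 46 mm above the bench)
- turntable (a joint): how far turntable and hub are pressed down against the wave spring under them, m: 0 up, 0.004 on the stop. With spacer and washer on it, it starts to sink at about 5 N and takes 2.5 N more per mm (about 15 N at the stop); damped, it springs back slowly
- spindle_tip (a point): centre of the spindle's flat top, 92 mm above the bench, axes as the deck's. Spindle: 20 mm bar with two parallel flats 14 mm apart, from hub to top, 0.8 mm chamfer at the top; held fast by its gear motor. The flats are parked roughly along the deck's x axis but up to 1.2 rad to either side; this angle is not reported: find it by eye or by feel
- neck (a point): centre of the spindle's thin round neck, 9 mm in diameter, which lies between 71.5 and 80 mm above the bench; this point is at 75.75 mm, axes as the deck's. Above it is the two-flat head (80 to 92 mm), below it the two-flat bar
- spacer: aluminium sleeve, 36 mm outside, hole 22 mm, 16 mm high, standing upright on the mat. Origin: centre of its underside; z along the hole, up
- washer: thick steel drive washer, flat, 42 mm outside, 10 mm thick; its hole is 22 mm round cut by two parallel flats 15 mm apart that run along its x axis. It fits either way round (half a turn). It drops over the spindle head within about 4 degrees of the right angle, else it rests on the top. Origin: centre of its underside; z along the hole, up
- retainer: flat steel horseshoe 6 mm thick, 40 mm wide (y, straight parallel sides), from x = -16 mm (back) to the round prong tips at x = +20 mm; slot 11 mm wide, open to +x, closed at x = -4.8 mm. Origin: underside, where the spindle axis lies when home. On the unpressed stack its top is 2 mm too high for the head: it passes with the stack pressed 2 to 4 mm down (10 to 15 N), from any side
- mat: black rubber service mat 270 x 290 mm, 3 mm thick, fixed; spacer, washer, retainer and the old bearing lie on it. Origin: centre of its underside
- old_bearing: bystander: worn dark ball bearing, 52 mm across, 15 mm high, hole 23 mm, lying flat on the mat; origin at the centre of its underside
- pellet_tray: bystander: shallow open aluminium tray 150 x 100 x 35 mm with six pressed sample pellets; origin at the centre of its underside
- sample_cup: bystander: small black open sample cup, 47 mm across, 30 mm high; origin at the centre of its underside
- grease_jar: bystander: small white jar with black cap, 52 mm across, 50 mm high; origin at the centre of its underside
- screwdriver: bystander: screwdriver 190 mm long, lying; origin at its underside
- wrench: bystander: open-ended wrench 150 mm long, lying; origin at its underside
- ethanol_bottle: bystander: white bottle 60 mm across, 150 mm high, standing; origin at the centre of its underside

How it is judged:
By the outcome, as a careful person would: the job done as asked, in the order asked, and still so for the second after the job is handed in, with the robot touching nothing.
It also fails if it takes over 72 s, if anything falls off the work surface, if the arm or the gripper's body presses on something with over 40 N, if the wrist force passes 120 N, or if a joint passes its speed limit or range.

## Working session

There is one attempt and no reset: what is moved stays moved. The work goes in short steps, Python scripts to look and compute and a tool call to move; the robot and the scene stay as the last step left them, time stands still between calls to the robot, and variables do not carry over. Pictures are saved under pics/ and viewed, at most 11 in all, crops included, and the job is handed in when it is done.

Besides the shell and the picture viewer there is one more tool, called after "Call:" as a command line: name --argument value ..., lists and objects as JSON in quotes. jog_arm: Moves the arm, as the interface text tells. Shifts and turns lie within -1 to 1; 1 stands for 4 cm of shift or 4 degrees of turn. Its arguments: {"type":"object","properties":{"motion":{"type":"array","items":{"type":"number"}},"grip_force":{"type":"number"}},"required":["motion"]}

```bash
mkdir -p pics
python3 - <<'E'
from rig import robot
import cv2,numpy as np
o=robot.get_obs();print(o); print(robot.tip_reach)
for n in ["top","side","wrist"]:
    im=robot.camera(n);cv2.imwrite(f"pics/{n}0.png",im)
    print(n,robot.calibration(n))
E
```

```text
{'time': 0.0, 'q': array([ 9.74515693e-01,  5.28474990e-01,  1.43395907e+00,  2.34128323e-05,
        1.18136258e+00, -1.78533218e-01]), 'joint_velocities': array([-1.25103728e-03, -5.98736323e-05,  1.46463230e-03,  2.49390413e-04,
        7.09755272e-04, -1.33428604e-03]), 'joint_torque': array([ 9.42626539e-04, -4.40043998e+01, -1.76588345e+01,  6.33749831e-02,
        5.83234895e-02, -1.50330470e-04]), 'position': array([0.25313342, 0.5706452 , 0.23254813]), 'tool_rot': array([ 2.07362453e-01,  9.78263563e-01, -1.01623720e-03, -4.26343551e-04]), 'ft_force': array([-0.16100109,  0.54198373,  0.08482202]), 'moment': array([ 0.05023357, -0.0054628 , -0.00277782]), 'grip_force': 0.0, 'grip_width': 0.08710205199017107}
0.011
top {'fx': 415.2757129784447, 'fy': 415.2757129784447, 'cx': 282.23751308946447, 'cy': 211.4794117475181, 'dist_coeffs': array([-0.09158548,  0.        ,  0.        ,  0.        ,  0.        ]), 'R': array([[-0.00797001, -0.99988356, -0.01301307],
       [-0.98743959,  0.00992303, -0.15768511],
       [ 0.15779588,  0.01159286, -0.9874037 ]]), 't': array([-0.025313
[... 277 characters left out ...]
8],
       [-0.26466283, -0.70573889, -0.6571805 ],
       [ 0.21643103,  0.62062578, -0.75364531]]), 't': array([-0.53833727,  0.17066276,  1.30525251])}
wrist {'fx': 341.5789031166563, 'fy': 341.5789031166563, 'cx': 279.297491617245, 'cy': 212.2503332561734, 'dist_coeffs': array([0.00435562, 0.        , 0.        , 0.        , 0.        ]), 'T_tool_cam': array([[ 2.07329270e-04, -9.68684510e-01, -2.48294738e-01,
         6.81225412e-02],
       [ 9.99999867e-01,  3.18194081e-04, -4.06373636e-04,
         1.36852895e-03],
       [ 4.72653763e-04, -2.48294620e-01,  9.68684447e-01,
        -1.50341576e-01],
       [ 0.00000000e+00,  0.00000000e+00,  0.00000000e+00,
         1.00000000e+00]])}
```

View pics/top0.png

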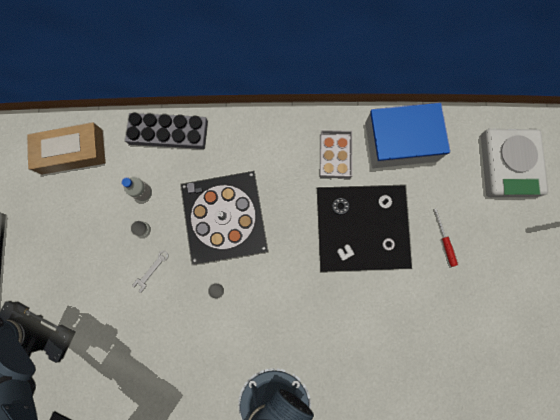

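View pics/side0.png

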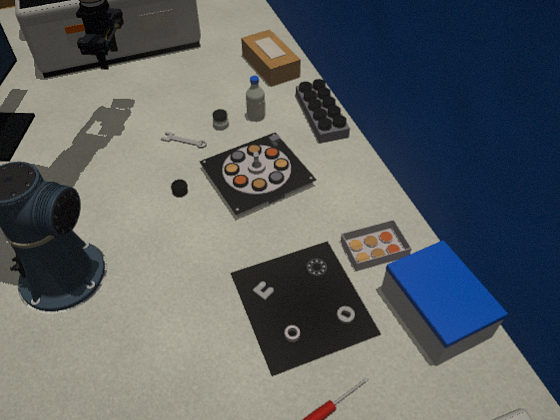

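```bash
cat > h.py <<'E'
from rig import robot
import cv2,numpy as np
from scipy.spatial.transform import Rotation as Ro
def cam(n,o=None):
    c=robot.calibration(n);K=np.array([[c['fx'],0,c['cx']],[0,c['fy'],c['cy']],[0,0,1.]])
    if n=='wrist':
        o=o or robot.get_obs();T=np.eye(4);T[:3,:3]=Ro.from_quat(o['tool_rot']).as_matrix();T[:3,3]=o['position']
        W=np.linalg.inv(T@c['T_tool_cam']);R,t=W[:3,:3],W[:3,3]
    else: R,t=np.array(c['R']),np.array(c['t'])
    return K,np.array(c['dist_coeffs']),R,t
def plane(n,uv,z,o=None):
    K,d,R,t=cam(n,o);u=cv2.undistortPoints(np.array(uv,float).reshape(-1,1,2),K,d).reshape(-1,2)
    r=np.c_[u,np.ones(len(u))]@R;C=-R.T@t
    return C+r*((z-C[2])/r[:,2])[:,None]
def proj(n,X,o=None):
    K,d,R,t=cam(n,o);return cv2.projectPoints(np.array(X,float).reshape(-1,1,3),cv2.Rodrigues(R)[0],t,K,d)[0].reshape(-1,2)
def move(goal,yaw=None,o=None):
    """tool-axis shift in units to reach world goal, and turn about tool z in units for tool-x heading yaw (deg)"""
    o=o or robot.get_obs();R=Ro.from_quat(o['tool_rot']).as_matrix()
    s=R.T@(np.array(goal)-o['position'])/0.04
    h=np.degrees(np.arctan2(R[1,0],R[0,0]));print('pos',o['position'].round(4),'heading',h.round(2),'tilt',np.degrees(np.arccos(-R[2,2])).round(2),'shift units',s.round(3))
    if yaw is not None:
        dd=(yaw-h+180)%360-180;print('turn units (about tool z)',-dd/4)
E
python3 - <<'E'
from h import *
im=cv2.imread('pics/top0.png')
g=cv2.cvtColor(im,cv2.COLOR_BGR2GRAY)
m=np.zeros_like(g);m[188:268,322:408]=1
n,l,s,c=cv2.connectedComponentsWithStats(((g>110)&(m>0)).astype(np.uint8))
for i in range(1,n):
    if s[i,4]>15: print(c[i],s[i],plane('top',c[i],0.012))
print('spindle',plane('top',(222,215),0.092))
print('deck corners',plane('top',[(181,184),(256,172),(268,251),(192,264)],0.028))
a=cv2.resize(im[185:272,312:412],(600,522),interpolation=cv2.INTER_CUBIC)
cv2.imwrite('pics/c1.png',a)
E
```

```text
[406.76 195.44] [406 188   2  19  25] [[ 0.63690004 -0.42719725  0.012     ]]
[384.84761905 201.18095238] [379 195  13  13 105] [[ 0.6189555  -0.35583611  0.012     ]]
[388.27272727 243.67532468] [383 238  12  12  77] [[ 0.48403294 -0.36043995  0.012     ]]
[345.5112782  252.20300752] [338 245  16  15 133] [[ 0.4591219 -0.225641   0.012    ]]
spindle [[0.5676002  0.14747236 0.092     ]]
deck corners [[0.67815761 0.29030824 0.028     ]
 [0.71401528 0.05171233 0.028     ]
 [0.46419951 0.0143245  0.028     ]
 [0.42576744 0.2485708  0.028     ]]
```

View pics/c1.png

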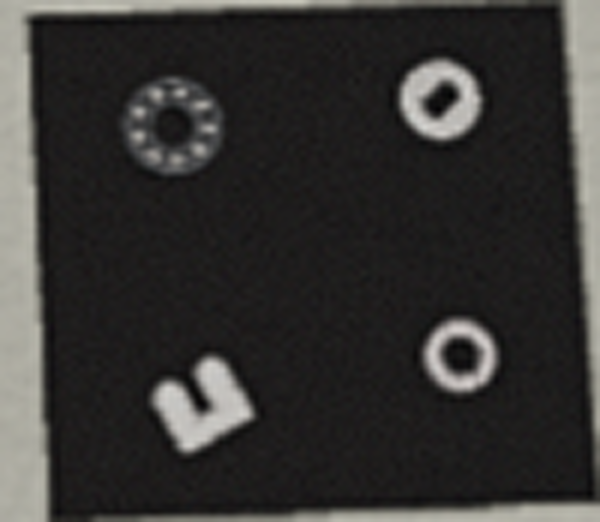

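```bash
python3 -c "
from h import *
move((.568,.147,.17))"
```

```text
pos [0.2533 0.5708 0.2328] heading 156.06 tilt 0.09 shift units [-11.49   -6.489   1.578]
```

View pics/wrist0.png

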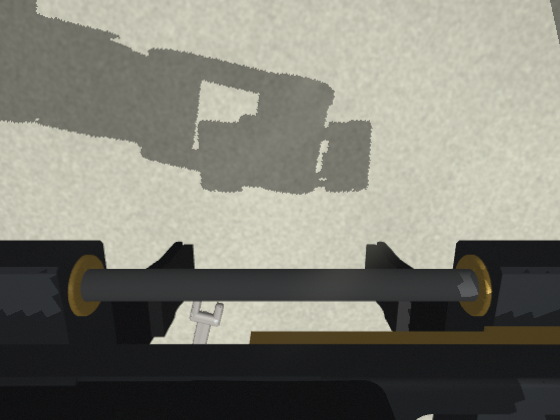

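Call:
jog_arm --motion '[-1,-0.54,0.13,0,0,0,-1,-1,-0.54,0.13,0,0,0,-1,-1,-0.54,0.13,0,0,0,-1,-1,-0.54,0.13,0,0,0,-1,-1,-0.54,0.13,0,0,0,-1,-1,-0.54,0.13,0,0,0,-1,-1,-0.54,0.13,0,0,0,-1,-1,-0.54,0.13,0,0,0,-1,-1,-0.54,0.13,0,0,0,-1,-1,-0.54,0.13,0,0,0,-1,-1,-0.54,0.13,0,0,0,-1,-0.5,-0.54,0.13,0,0,0,-1]'

```text
time: 1.65
position: [0.5707, 0.1459, 0.1708]
tool_rot: [0.208, 0.978, 0.0, 0.001]
ft_force: [0.2, -0.3, -0.0]
grip_width: 0.087
grip_force: 0.0
```

Run:
```python
from h import *
robot.camera('top');robot.camera('top');robot.camera('top');robot.camera('top')
o=robot.get_obs();im=robot.camera('wrist');cv2.imwrite('pics/w1.png',im);np.save('w1.npy',o,allow_pickle=True)
move((.568,.147,.17),o=o);p=proj('wrist',[[.568,.147,.092]],o);print(p)
```

```text
pos [0.5684 0.1475 0.1708] heading 155.98 tilt 0.08 shift units [ 0.005 -0.016  0.019]
[[276.58932564 225.16089458]]
```

View pics/w1.png

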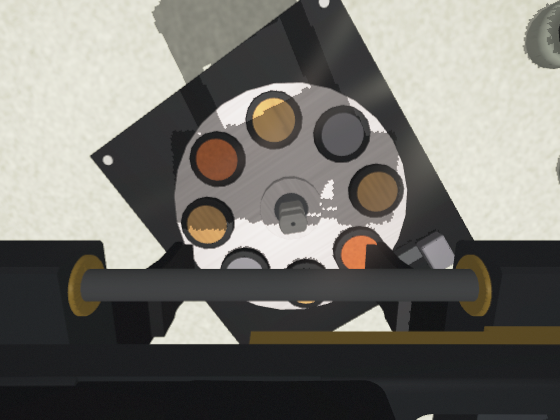

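Run:
```python
from h import *
im=cv2.imread('pics/w1.png');a=cv2.resize(im[170:250,240:345],(787,600),interpolation=cv2.INTER_CUBIC);cv2.imwrite('pics/c2.png',a)
```

```text
(no output)
```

View pics/c2.png

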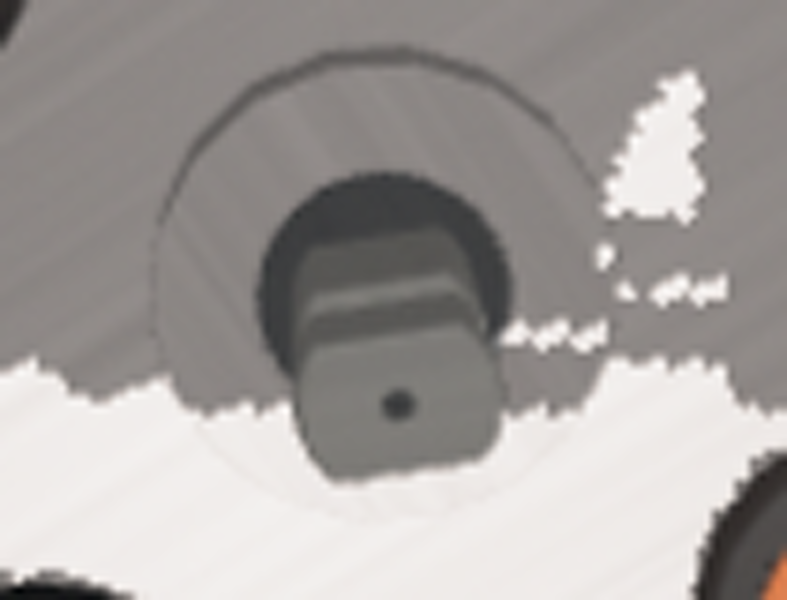

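Run:
```python
from h import *
o=np.load('w1.npy',allow_pickle=True).item()
f=lambda x,y:(240+(x+.5)/7.495-.5,170+(y+.5)/7.5-.5)
P=plane('wrist',[f(398,405),f(318,348),f(466,325),f(342,482),f(476,463)],.092,o)
print(P.round(4))
for a,b in((1,2),(3,4)):
    d=P[b]-P[a];print(np.degrees(np.arctan2(d[1],d[0]))%180)
# robust: also midline flats width
move((.484+.02,-.360,.12))
```

```text
[[0.5715 0.1577 0.092 ]
 [0.5635 0.1531 0.092 ]
 [0.567  0.1665 0.092 ]
 [0.5763 0.1499 0.092 ]
 [0.5797 0.1622 0.092 ]]
75.13044636791268
74.45924651392797
pos [0.5682 0.1482 0.171 ] heading 156.05 tilt 0.06 shift units [ -3.691 -12.262   1.27 ]
```

Call:
jog_arm --motion '[-0.34,-1,0,0,0,0,-1,-0.34,-1,0,0,0,0,-1,-0.34,-1,0,0,0,0,-1,-0.34,-1,0,0,0,0,-1,-0.34,-1,0,0,0,0,-1,-0.34,-1,0,0,0,0,-1,-0.34,-1,0,0,0,0,-1,-0.34,-1,0.2,0,0,0,-1,-0.34,-1,0.25,0,0,0,-1,-0.34,-1,0.25,0,0,0,-1,-0.34,-1,0.25,0,0,0,-1,-0.34,-1,0.3,0,0,0,-1]'

```text
time: 3.4
position: [0.524, -0.357, 0.1213]
tool_rot: [0.206, 0.978, 0.0, 0.0]
ft_force: [0.5, -0.7, -0.5]
grip_width: 0.0872
grip_force: 0.0
```

```bash
cat > blobs.py <<'E'
from h import *
import sys
def snap(name):
    for i in range(5): robot.camera('top')
    o=robot.get_obs();im=robot.camera('wrist');cv2.imwrite(f'pics/{name}.png',im);np.save(f'{name}.npy',o,allow_pickle=True);return o,im
def blobs(im,thr=95,rows=(0,240),amin=300):
    g=cv2.cvtColor(im,cv2.COLOR_BGR2GRAY).copy();g[:rows[0]]=0;g[rows[1]:]=0
    n,l,s,c=cv2.connectedComponentsWithStats((g>thr).astype(np.uint8))
    return [(c[i],s[i]) for i in range(1,n) if s[i,4]>amin]
E
python3 - <<'E'
from blobs import *
o,im=snap('w2')
print(proj('wrist',[[.484,-.360,.019],[.619,-.356,.013]],o))
for c,s in blobs(im): print(c.round(1),s,plane('wrist',c,.019,o))
E
```

```text
[[250.34234984 171.99386517]
 [322.8407038  314.82269364]]
[108.5 101.8] [    0     0   343   240 45658] [[ 0.39881102 -0.43028464  0.019     ]]
[544.6  55.2] [ 516    0   44  165 3733] [[ 0.49299351 -0.14294592  0.019     ]]
[410.8  59.8] [ 375   21   72   78 2500] [[ 0.45880377 -0.22701739  0.019     ]]
[254.3 168.5] [ 231  145   47   48 1138] [[ 0.48285135 -0.35626366  0.019     ]]
[486.7 219.2] [458 205  64  35 594] [[ 0.59013171 -0.20978486  0.019     ]]
[497.4 227.3] [470 217  47  23 320] [[ 0.59981225 -0.20401054  0.019     ]]
```

View pics/w2.png

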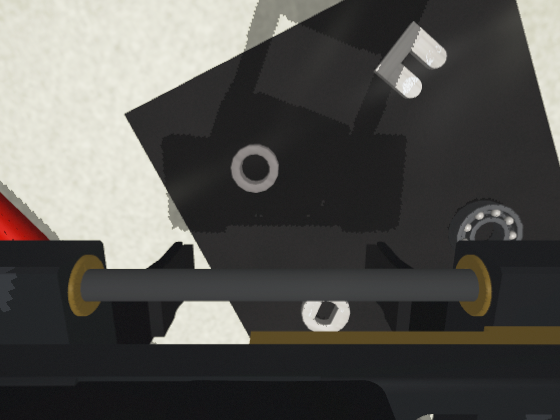

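```bash
python3 -c "
from h import *
move((.4829,-.3563,.017))"
```

```text
pos [ 0.5236 -0.3552  0.1214] heading 156.16 tilt 0.06 shift units [ 0.918 -0.438  2.61 ]
```

Call:
jog_arm --motion '[0.46,-0.22,0.3,0,0,0,-1,0.458,-0.218,0.5,0,0,0,-1,0,0,0.6,0,0,0,-1,0,0,0.6,0,0,0,-1,0,0,0.61,0,0,0,-1,0,0,0,0,0,0,-1,0,0,0,0,0,0,0.3,0,0,0,0,0,0,0.6,0,0,0,0,0,0,1,0,0,0,0,0,0,1,0,0,0,0,0,0,1]' --grip_force 20

```text
time: 5.08
position: [0.4825, -0.3585, 0.0169]
tool_rot: [0.207, 0.978, -0.0, 0.0]
ft_force: [0.5, 0.3, 0.7]
grip_width: 0.0449
grip_force: 0.0
```

Call:
jog_arm --motion '[0,0,0,0,0,0,1,0,0,0,0,0,0,1,0,0,0,0,0,0,1,0,0,0,0,0,0,1]'

```text
time: 5.58
position: [0.4825, -0.3584, 0.0168]
tool_rot: [0.207, 0.978, -0.0, -0.0]
ft_force: [-0.9, 0.4, 0.5]
grip_width: 0.0353
grip_force: 20.0
```

```bash
python3 -c "
from h import *
o=robot.get_obs();print(o['grip_width'],o['grip_force'],o['ft_force'])
move((.5715,.1577,.14),o=o)"
```

```text
0.03531845796118836 20.00002576969564 [-0.93030954  0.38223887  0.49967971]
pos [ 0.4825 -0.3584  0.0168] heading 156.06 tilt 0.0 shift units [ 3.201 12.695 -3.081]
```

Call:
jog_arm --motion '[0,0,-1,0,0,0,1,0.2,1,-1,0,0,0,1,0.2,1,-1,0,0,0,1,0.2,1,-0.2,0,0,0,1,0.2,1,0,0,0,0,1,0.2,1,0,0,0,0,1,0.2,1,0,0,0,0,1,0.2,1,0,0,0,0,1,0.2,1,0,0,0,0,1,0.2,1,0,0,0,0,1,0.2,1,0,0,0,0,1,0.2,1,0,0,0,0,1]'

```text
time: 7.08
position: [0.5807, 0.0809, 0.1446]
tool_rot: [0.207, 0.978, -0.0, -0.0]
ft_force: [-0.5, 0.2, -0.6]
grip_width: 0.0354
grip_force: 20.0
```

Call:
jog_arm --motion '[0,0.9,0,0,0,0,1,0,0.8,0,0,0,0,1,0,0,0,0,0,0,1,0,0,0,0,0,0,1]'

```text
time: 7.58
position: [0.6075, 0.1412, 0.1443]
tool_rot: [0.207, 0.978, -0.0, -0.001]
ft_force: [-0.6, -0.6, -0.6]
grip_width: 0.0353
grip_force: 20.0
```

Run:
```python
from blobs import *
o,im=snap('w3')
print(o['position'],robot.get_obs()['position'])
p=proj('wrist',[[.5715,.1577,.092]],o)[0].round().astype(int);print(p)
x,y=p[0]-60,p[1]-50
a=cv2.resize(im[y:y+90,x:x+120],(800,600),interpolation=cv2.INTER_CUBIC);cv2.imwrite('pics/c3.png',a);print(x,y)
```

```text
[0.60800049 0.14069292 0.14475929] [0.60809379 0.1407963  0.14481619]
[278 173]
218 123
```

View pics/c3.png

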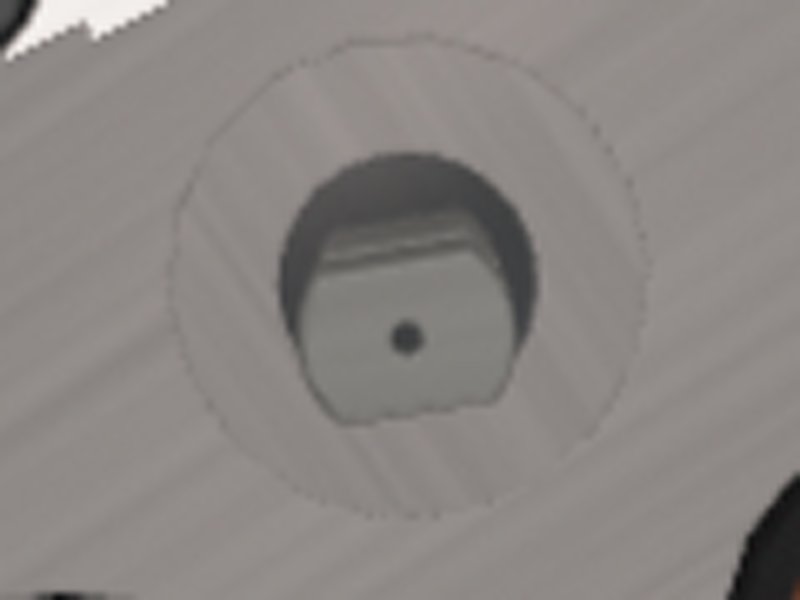

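Run:
```python
from h import *
o=np.load('w3.npy',allow_pickle=True).item()
f=lambda x,y:(218+(x+.5)/6.667-.5,123+(y+.5)/6.667-.5)
P=plane('wrist',[f(406,338),f(322,272),f(468,250),f(345,425),f(492,403)],.092,o)
print(P.round(4))
for a,b in((1,2),(3,4)):
    d=P[b]-P[a];print(np.degrees(np.arctan2(d[1],d[0]))%180)
print(P[1:].mean(0))
x=np.array([-.914,.406,0]);move(P[0]-.0005*x+[0,0,.028])
```

```text
[[0.5717 0.1577 0.092 ]
 [0.5633 0.1533 0.092 ]
 [0.5668 0.1659 0.092 ]
 [0.5767 0.1495 0.092 ]
 [0.5802 0.1624 0.092 ]]
74.52123732310842
74.6111092771564
[0.57174777 0.15776354 0.092     ]
pos [0.6081 0.1408 0.1448] heading 155.99 tilt 0.01 shift units [0.99  0.016 0.621]
```

Call:
jog_arm --motion '[0.5,0,0,0,0,0,1,0.49,0.02,0,0,0,0,1,0,0,0.45,0,0,0,1,0,0,0,0,0,0,1,0,0,0,0,0,0,1]'

```text
time: 8.5
position: [0.5729, 0.1582, 0.1271]
tool_rot: [0.208, 0.978, 0.0, 0.0]
ft_force: [0.4, -0.2, -0.0]
grip_width: 0.0351
grip_force: 20.0
```

```bash
python3 -c "
from h import *
o=robot.get_obs();print(o['ft_force'])
x=np.array([-.914,.406,0]);move(np.array([.5717,.1577,.066])-.0005*x,o=o)"
```

```text
[ 0.38408383 -0.1958032  -0.0146666 ]
pos [0.5729 0.1582 0.1271] heading 156.03 tilt 0.04 shift units [ 0.012 -0.024  1.528]
```

Call:
jog_arm --motion '[0.012,-0.024,0.2,0,0,0,1,0,0,0.2,0,0,0,1,0,0,0.1,0,0,0,1,0,0,0.1,0,0,0,1,0,0,0.05,0,0,0,1,0,0,0,0,0,0,1]'

```text
time: 9.25
position: [0.5714, 0.1576, 0.1006]
tool_rot: [0.207, 0.978, -0.0, -0.0]
ft_force: [0.5, -1.6, -1.4]
grip_width: 0.0353
grip_force: 20.0
```

Call:
jog_arm --motion '[0,0,0.2,0,0,0,1,0,0,0.2,0,0,0,1,0,0,0.2,0,0,0,1,0,0,0.17,0,0,0,1,0,0,0.05,0,0,0,1,0,0,0,0,0,0,1]'

```text
time: 10.0
position: [0.5712, 0.1577, 0.0675]
tool_rot: [0.207, 0.978, -0.0, -0.0]
ft_force: [0.1, -1.7, -1.4]
grip_width: 0.0353
grip_force: 20.0
```

Call:
jog_arm --motion '[0,0,0.08,0,0,0,1,0,0,0,0,0,0,1,0,0,0,0,0,0,0,0,0,0,0,0,0,-0.5,0,0,0,0,0,0,-1,0,0,-0.5,0,0,0,-1,0,0,-1,0,0,0,-1,0,0,-1,0,0,0,-1]'

```text
time: 11.0
position: [0.5714, 0.158, 0.1656]
tool_rot: [0.207, 0.978, 0.0, -0.0]
ft_force: [-0.0, -0.0, -0.4]
grip_width: 0.0837
grip_force: 0.0
```

```bash
python3 -c "
from h import *
o=robot.get_obs()
move((.619+.036,-.356-.016,.11),o=o)
print(o['q'])
o,i=__import__('blobs').snap('w4')
print(proj('wrist',[[.5717,.1577,.092],[.5717,.1577,.066]],o))"
```

```text
pos [0.5714 0.158  0.1656] heading 156.06 tilt 0.04 shift units [ -7.289 -11.261   1.384]
[ 8.11986459e-02  5.68820663e-01  1.57998581e+00  4.34247510e-04
  9.93358085e-01 -1.07196659e+00]
[[277.5922519  228.87833774]
 [277.77860971 218.73204754]]
```

Call:
jog_arm --motion '[-0.6,-0.94,0,0,0,0,-1,-0.6,-0.94,0,0,0,0,-1,-0.61,-0.94,0,0,0,0,-1,-0.61,-0.94,0,0,0,0,-1,-0.61,-0.94,0,0,0,0,-1,-0.61,-0.94,0.1,0,0,0,-1,-0.61,-0.94,0.2,0,0,0,-1,-0.61,-0.94,0.2,0,0,0,-1,-0.61,-0.94,0.2,0,0,0,-1,-0.61,-0.94,0.2,0,0,0,-1,-0.61,-0.94,0.2,0,0,0,-1,-0.6,-0.92,0.2,0,0,0,-1]'

```text
time: 12.8
position: [0.6544, -0.373, 0.11]
tool_rot: [0.208, 0.978, 0.001, -0.002]
ft_force: [0.1, -0.0, -0.8]
grip_width: 0.087
grip_force: 0.0
```

Call:
jog_arm --motion '[0,0,0,0,0,0,-1,0,0,0,0,0,0,-1]'

```text
time: 13.05
position: [0.6542, -0.371, 0.1107]
tool_rot: [0.208, 0.978, 0.001, -0.002]
ft_force: [0.5, 0.2, 0.2]
grip_width: 0.0871
grip_force: 0.0
```

Run:
```python
from blobs import *
o,im=snap('w5')
print(o['position'])
p=proj('wrist',[[.619,-.356,.013]],o)[0];print(p)
g=cv2.cvtColor(im,cv2.COLOR_BGR2GRAY);g[240:]=0
n,l,s,c=cv2.connectedComponentsWithStats((g>95).astype(np.uint8))
for i in range(1,n):
    if s[i,4]>300: print(c[i].round(1),s[i])
i=min([i for i in range(1,n) if s[i,4]>300],key=lambda i:np.hypot(*(c[i]-p)))
m=(l==i).astype(np.uint8)
cs,h=cv2.findContours(m,cv2.RETR_CCOMP,cv2.CHAIN_APPROX_NONE)
for k,q in enumerate(cs):
    if len(q)<20: continue
    w=plane('wrist',q.reshape(-1,2),.013,o)[:,:2].astype(np.float32)*1000
    print(h[0][k],len(q),cv2.fitEllipse(w),cv2.minAreaRect(w))
x,y=(p-50).astype(int)
cv2.imwrite('pics/c5.png',cv2.resize(im[max(y,0):max(y,0)+100,x:x+130],(780,600),interpolation=cv2.INTER_CUBIC))
```

```text
[ 0.65552801 -0.37076294  0.11303537]
[275.81899676 165.32243602]
[ 79.5 136.8] [    0     0   216   240 36143]
[465.4  56.8] [ 429   18   76   80 2312]
[460.6 198.1] [  276   113   284   127 16374]
[279.4 163.2] [ 252  135   56   57 1865]
[-1 -1  1 -1] 156 ((619.0206909179688, -353.2076110839844), (39.69124984741211, 39.8707389831543), 42.53965377807617) ((619.0062866210938, -353.2950744628906), (39.936946868896484, 40.006771087646484), 10.90756607055664)
[-1 -1 -1  0] 83 ((618.7779541015625, -353.19573974609375), (17.13065528869629, 24.070388793945312), 44.26681137084961) ((618.73681640625, -353.21319580078125), (16.115108489990234, 22.68776512145996), 44.696510314941406)
```

```bash
python3 -c "
from h import *
move((.6189,-.3532,.0155))"
```

```text
pos [ 0.6556 -0.371   0.1132] heading 156.14 tilt 0.01 shift units [1.02  0.036 2.442]
```

Call:
jog_arm --motion '[0.5,0.02,0.3,0,0,0,-1,0.52,0.016,0.5,0,0,0,-1,0,0,0.6,0,0,0,-1,0,0,0.6,0,0,0,-1,0,0,0.3,0,0,0,-1,0,0,0.1,0,0,0,0,0,0,0,0,0,0,0,0,0,0,0,0,0,0.2]' --grip_force 30

```text
time: 14.35
position: [0.6192, -0.3548, 0.0178]
tool_rot: [0.207, 0.978, -0.0, 0.001]
ft_force: [-0.3, -0.4, -0.3]
grip_width: 0.0648
grip_force: 0.0
```

```bash
python3 -c "
from h import *
move((.6189,-.3532,.0155))"
```

```text
pos [ 0.6192 -0.3548  0.0178] heading 156.07 tilt 0.11 shift units [0.024 0.033 0.058]
```

Call:
jog_arm --motion '[0.024,0.033,0.055,0,0,0,0.2,0,0,0,0,0,0,1,0,0,0,0,0,0,1,0,0,0,0,0,0,1,0,0,0,0,0,0,1,0,0,0,0,0,0,1]'

```text
time: 15.1
position: [0.6182, -0.3527, 0.0147]
tool_rot: [0.207, 0.978, 0.0, -0.0]
ft_force: [-1.1, -0.5, 2.4]
grip_width: 0.0407
grip_force: 30.0
```

```bash
python3 -c "
from h import *
o=robot.get_obs();print(o['ft_force'],o['q'][5])
move((.5717,.1577,.14),96.2,o=o)"
```

```text
[-1.09097451 -0.49201312  2.37519697] -1.8280438010795772
pos [ 0.6182 -0.3527  0.0147] heading 156.06 tilt 0.0 shift units [ 6.241 11.191 -3.132]
turn units (about tool z) 14.965731454494748
```

Call:
jog_arm --motion '[0,0,-0.3,0,0,0,1,0,0,-0.3,0,0,1,1,0,0,-0.3,0,0,1,1,0,0,-0.3,0,0,1,1,0,0,-0.3,0,0,1,1,0,0,-0.3,0,0,1,1,0,0,-0.3,0,0,1,1,0,0,-0.3,0,0,1,1,0,0,-0.3,0,0,1,1,0,0,-0.3,0,0,1,1,0,0,-0.26,0,0,1,1,0,0,0,0,0,1,1]'

```text
time: 16.6
position: [0.619, -0.3533, 0.147]
tool_rot: [0.56, 0.829, -0.0, 0.002]
ft_force: [-0.6, -0.0, -0.8]
grip_width: 0.0404
grip_force: 30.0
```

Call:
jog_arm --motion '[0,0,0,0,0,1,1,0,0,0,0,0,1,1,0,0,0,0,0,1,1,0,0,0,0,0,0.965,1,0.98,0.02,0,0,0,0,1,0.98,0.02,0,0,0,0,1,0.98,0.02,0,0,0,0,1,0.98,0.02,0,0,0,0,1,0.98,0.02,0,0,0,0,1,0.98,0.02,0,0,0,0,1,0.98,0.02,0,0,0,0,1,0.98,0.02,0,0,0,0,1]'

```text
time: 18.1
position: [0.5909, -0.0391, 0.1457]
tool_rot: [0.668, 0.744, 0.0, 0.001]
ft_force: [0.2, -0.6, -0.7]
grip_width: 0.0401
grip_force: 30.0
```

Call:
jog_arm --motion '[0.98,0.02,0,0,0,0,1,0.98,0.02,0,0,0,0,1,0.98,0.02,0,0,0,0,1,0.98,0,0,0,0,0,1,0,0,0,0,0,0,1,0,0,0,0,0,0,1,0,0,0,0,0,0,1]'

```text
time: 18.98
position: [0.5766, 0.1147, 0.1452]
tool_rot: [0.668, 0.744, 0.0, 0.0]
ft_force: [-0.5, 0.0, -1.3]
grip_width: 0.0405
grip_force: 30.0
```

Run:
```python
from blobs import *
o,im=snap('w6')
move((.5717,.1577,.14),96.2,o=o);print(robot.get_obs()['position'],o['ft_force'])
p=proj('wrist',[[.5717,.1577,.092]],o)[0];print(p)
g=cv2.GaussianBlur(cv2.cvtColor(im,cv2.COLOR_BGR2GRAY),(0,0),.8)
x,y=p.round().astype(int)
w=g[y-12:y+13,x-12:x+13];print(w[::1,::1])
cv2.imwrite('pics/c6.png',cv2.resize(im[y-50:y+40,x-60:x+60],(800,600),interpolation=cv2.INTER_CUBIC));print(x-60,y-50)
```

```text
pos [0.5764 0.1151 0.1449] heading 96.14 tilt 0.0 shift units [ 1.07  -0.002  0.123]
turn units (about tool z) -0.016188165412515332
[0.57630071 0.11527509 0.14492537] [-0.08261882  0.81581138 -1.02063315]
[278.78106495 170.04896845]
[[ 77  76  78  86 104 121 128 128 128 128 128 129 130 131 131 131 130 130
  129 129 129 126 120 111  99]
 [ 75  75  79  91 110 125 128 128 128 128 128 129 130 131 131 131 130 129
  129 130 130 129 126 119 107]
 [ 74  75  82  98 117 127 128 127 127 127 128 129 130 130 130 130 129 129
  129 130 130 129 127 124 116]
 [ 73  75  86 105 122 128 128 127 127 127 128 129 130 130 130 130 129 129
  129 129 129 129 128 126 122]
 [ 72  77  92 112 125 128 127 127 127 127 128 129 130 130 130 129 128 128
  129 129 129 128 128 127 125]
 [ 72  80  98 118 127 127 127 126 127 127 128 129 130 130 130 128 128 129
  129 129 128 128 128 127 126]
 [ 73  85 106 122 127 127 126 126 127 128 129 129 130 130 129 128 128 129
  129 129 128 128 127 126 124]
 [ 76  92 113 125 127 127 126 127 127 128 129 129 129 129 128 128 128 129
  129 128 128 127 127 126 123]
 [ 81  99 118 126 127 126 
[... 1067 characters left out ...]
27 127 127 128 128 127 126 126
  126 125 122 114 105 105 114]
 [124 124 124 125 125 127 128 128 128 128 127 127 127 127 127 127 126 126
  125 124 120 112 108 115 126]
 [122 123 124 125 126 127 128 128 128 127 127 127 127 127 127 127 126 125
  124 123 118 114 119 128 135]
 [118 120 122 124 126 127 128 128 127 127 126 127 127 127 126 126 125 124
  124 122 119 122 131 138 141]
 [117 116 119 123 125 127 128 128 127 127 126 127 127 127 126 125 125 124
  123 121 122 130 139 141 141]
 [121 115 116 120 124 126 128 128 127 126 126 127 127 126 125 125 124 123
  122 121 124 135 141 141 139]
 [128 119 114 115 119 123 126 127 126 126 126 127 126 126 125 125 124 123
  121 120 126 135 139 138 137]]
219 120
```

View pics/c6.png

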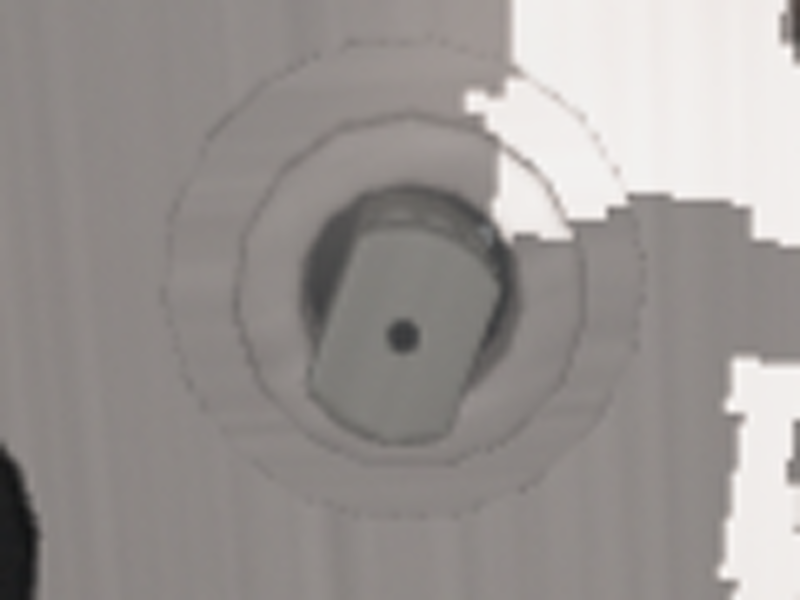

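Run:
```python
from h import *
o=np.load('w6.npy',allow_pickle=True).item()
im=cv2.cvtColor(cv2.imread('pics/w6.png'),cv2.COLOR_BGR2GRAY).astype(float)
# subpixel flats: world-rectified patch at z=.092, gradient across direction theta
S=np.array([.5717,.1577])
best=[]
for th in np.arange(68,84,.5):
    t=np.radians(th);d=np.array([np.cos(t),np.sin(t)]);n=np.array([-d[1],d[0]])
    s=np.linspace(-.005,.005,21);sc=0
    for lo,hi in((-.0085,-.0055),(.0055,.0085)):
        u=np.arange(lo,hi,.0002)
        X=np.array([[*(S+a*d+b*n),.092] for b in u for a in s])
        q=proj('wrist',X,o).astype(np.float32).reshape(len(u),len(s),2)
        v=cv2.remap(im.astype(np.float32),q[...,0],q[...,1],cv2.INTER_CUBIC).mean(1)
        sc+=np.abs(np.diff(v)).max()
    best.append((sc,th))
print(sorted(best)[::-1][:6])
move((.5717-.0001,.1577+.0008,.112),96.2)
```

```text
[(np.float32(17.484634), np.float64(75.0)), (np.float32(17.46318), np.float64(75.5)), (np.float32(17.414352), np.float64(74.5)), (np.float32(17.293175), np.float64(76.0)), (np.float32(17.170326), np.float64(76.5)), (np.float32(17.156136), np.float64(74.0))]
pos [0.5763 0.1153 0.1449] heading 96.15 tilt 0.0 shift units [ 1.087e+00 -1.000e-03  8.230e-01]
turn units (about tool z) -0.01237556421222763
```

Call:
jog_arm --motion '[0.55,0,0,0,0,-0.1,1,0.537,0,0.2,0,0,0,1,0,0,0.4,0,0,0,1,0,0,0.2,0,0,0,1,0,0,0,0,0,0,1,0,0,0,0,0,0,1]'

```text
time: 20.02
position: [0.5716, 0.1586, 0.1129]
tool_rot: [0.665, 0.746, 0.0, 0.0]
ft_force: [0.5, 0.1, -0.9]
grip_width: 0.0405
grip_force: 30.0
```

```bash
python3 -c "
from h import *
o=robot.get_obs();print(o['ft_force'])
move((.5716,.1585,.1),96.6,o=o)"
```

```text
[ 0.53666745  0.10192988 -0.85879988]
pos [0.5716 0.1586 0.1129] heading 96.56 tilt 0.01 shift units [-0.002 -0.001  0.322]
turn units (about tool z) -0.008799336304470273
```

Well aligned; lower gently past the tip (contact would be at 0.1037).

Call:
jog_arm --motion '[0,0,0.1,0,0,0,1,0,0,0.1,0,0,0,1,0,0,0.05,0,0,0,1,0,0,0.05,0,0,0,1,0,0,0,0,0,0,1]'

```text
time: 20.65
position: [0.5713, 0.159, 0.1008]
tool_rot: [0.665, 0.747, -0.0, -0.0]
ft_force: [-0.5, -0.2, -1.5]
grip_width: 0.0404
grip_force: 30.0
```

Call:
jog_arm --motion '[0,0,0.12,0,0,0,1,0,0,0.12,0,0,0,1,0,0,0.1,0,0,0,1,0,0,0.1,0,0,0,1,0,0,0.08,0,0,0,1,0,0,0,0,0,0,1]'

```text
time: 21.4
position: [0.5713, 0.159, 0.0798]
tool_rot: [0.665, 0.747, -0.0, -0.0]
ft_force: [-0.7, -0.7, -1.6]
grip_width: 0.0411
grip_force: 30.0
```

Call:
jog_arm --motion '[0,0,0.035,0,0,0,1,0,0,0,0,0,0,1,0,0,0,0,0,0,0,0,0,0,0,0,0,-0.5,0,0,0,0,0,0,-1,0,0,-0.3,0,0,0,-1,0,0,-0.8,0,0,0,-1,0,0,-0.8,0,0,0,-1,-0.9,-0.46,-0.1,0,0,0,-1,-0.97,-0.49,0,0,0,0,-1,-0.97,-0.49,0,0,0,0,-1,-0.97,-0.49,0,0,0,0,-1]'

```text
time: 22.9
position: [0.5121, -0.0024, 0.1598]
tool_rot: [0.665, 0.747, 0.0, 0.001]
ft_force: [0.5, -1.1, -0.6]
grip_width: 0.0872
grip_force: 0.0
```

Call:
jog_arm --motion '[-0.97,-0.49,0,0,0,0,-1,-0.97,-0.49,0,0,0,0,-1,-0.97,-0.49,0,0,0,0,-1,-0.97,-0.49,0,0,0,0,-1,-0.97,-0.49,0,0,0,0,-1,-0.97,-0.49,0,0,0,0,-1,0,0,0,0,0,1,-1,0,0,0.1,0,0,1,-1,0,0,0.1,0,0,1,-1,0,0,0.1,0,0,1,-1,0,0,0.1,0,0,1,-1,0,0,0.1,0,0,1,-1]'

```text
time: 24.4
position: [0.4224, -0.2462, 0.1395]
tool_rot: [0.807, 0.591, 0.0, 0.001]
ft_force: [-0.3, -0.1, 0.6]
grip_width: 0.087
grip_force: 0.0
```

Call:
jog_arm --motion '[0,0,0.1,0,0,1,-1,0,0,0.1,0,0,1,-1,0,0,0.1,0,0,1,-1,0,0,0.1,0,0,1,-1,0,0,0.1,0,0,1,-1,0,0,0.1,0,0,1,-1,0,0,0.1,0,0,1,-1,0,0,0.1,0,0,1,-1,0,0,0.1,0,0,1,-1,0,0,0,0,0,1,-1,0,0,0,0,0,0,-1,0,0,0,0,0,0,-1]'

```text
time: 25.9
position: [0.4224, -0.2462, 0.1032]
tool_rot: [0.96, 0.281, 0.0, 0.0]
ft_force: [1.0, -0.0, 1.3]
grip_width: 0.0869
grip_force: 0.0
```

Run:
```python
from blobs import *
o,im=snap('w7')
move((.459,-.2256,.11),30,o=o);print(robot.get_obs()['position'])
p=proj('wrist',[[.459,-.2256,.009]],o)[0];print(p)
g=cv2.cvtColor(im,cv2.COLOR_BGR2GRAY);g[240:]=0
n,l,s,c=cv2.connectedComponentsWithStats((g>85).astype(np.uint8))
i=min([i for i in range(1,n) if s[i,4]>300],key=lambda i:np.hypot(*(c[i]-p)));print(c[i],s[i])
cs,h=cv2.findContours((l==i).astype(np.uint8),cv2.RETR_EXTERNAL,cv2.CHAIN_APPROX_NONE)
q=max(cs,key=len);w=plane('wrist',q.reshape(-1,2),.009,o)[:,:2].astype(np.float32)*1000
r=cv2.minAreaRect(w);print(r)
print(w.mean(0))
x,y=np.maximum((c[i]-60).astype(int),0)
cv2.imwrite('pics/c7.png',cv2.resize(im[y:y+120,x:x+160],(800,600),interpolation=cv2.INTER_CUBIC));print(x,y)
```

```text
pos [ 0.4221 -0.246   0.1028] heading 32.62 tilt 0.01 shift units [ 1.051  0.068 -0.179]
turn units (about tool z) 0.6552990728286829
[ 0.42210512 -0.24596845  0.10278802]
[284.67415998 162.85265293]
[281.77016807 159.70462185] [ 253  130   59   55 2380]
((460.7986755371094, -221.88525390625), (36.77056884765625, 40.86643600463867), 28.785999298095703)
[ 459.96127 -222.5351 ]
221 99
```

```bash
python3 -c "
from h import *
a=np.radians(28.8);print(plane('wrist',[(280,160)],.009))
move((.4608-.001*np.cos(a),-.2219-.001*np.sin(a),.0155),28.8)"
```

```text
[[ 0.45886256 -0.22169535  0.009     ]]
pos [ 0.4221 -0.246   0.1028] heading 32.61 tilt 0.0 shift units [1.114 0.013 2.182]
turn units (about tool z) 0.9531831745442574
```

View pics/c7.png

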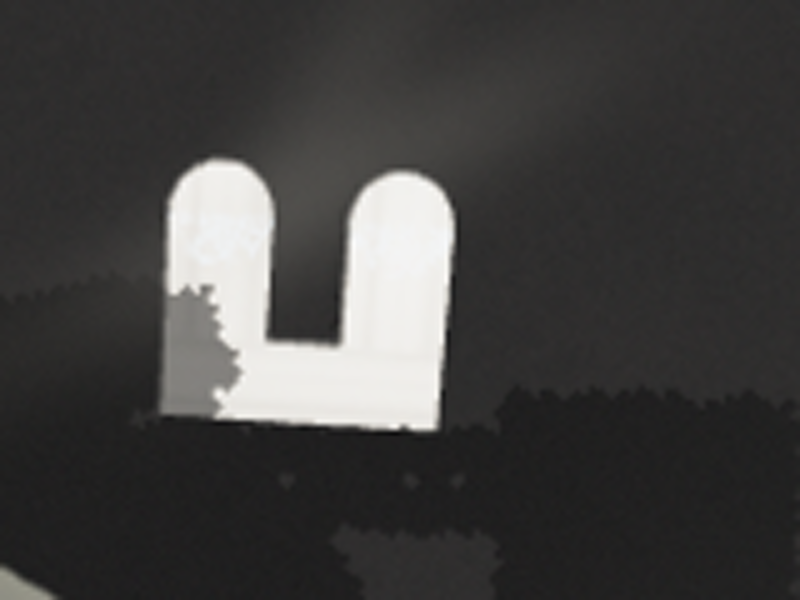

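Call:
jog_arm --motion '[0.5,0,0.2,0,0,0,-1,0.614,0.013,0.3,0,0,0,-1,0,0,0.5,0,0,0.95,-1,0,0,0.5,0,0,0,-1,0,0,0.4,0,0,0,-1,0,0,0.2,0,0,0,0,0,0,0.06,0,0,0,0,0,0,0,0,0,0,0.2]' --grip_force 60

```text
time: 27.2
position: [0.4601, -0.2226, 0.0166]
tool_rot: [0.969, 0.249, 0.0, 0.0]
ft_force: [-0.4, -0.9, -0.1]
grip_width: 0.0644
grip_force: 0.0
```

```bash
python3 -c "
from h import *
a=np.radians(28.8)
move((.4608-.001*np.cos(a),-.2219-.001*np.sin(a),.0155),28.8)"
```

```text
pos [ 0.4601 -0.2226  0.0166] heading 28.8 tilt 0.03 shift units [-0.001 -0.007  0.027]
turn units (about tool z) -0.0008269671083098729
```

Call:
jog_arm --motion '[0,0,0.02,0,0,0,0.3,0,0,0,0,0,0,1,0,0,0,0,0,0,1,0,0,0,0,0,0,1,0,0,0,0,0,0,1,0,0,0,0,0,0,1]'

```text
time: 27.95
position: [0.4602, -0.2226, 0.0159]
tool_rot: [0.969, 0.249, 0.0, 0.0]
ft_force: [0.1, 0.1, 5.0]
grip_width: 0.0383
grip_force: 60.0
```

```bash
python3 -c "
from h import *
o=robot.get_obs();print(o['ft_force'],o['q'])
a=np.radians(28.8);d=np.array([np.cos(a),np.sin(a),0])
off=(np.array([.4608,-.2219,0])-.002*d-o['position'])@d;print('origin at tool x',off)
move(np.array([.5717,.1577,.12])-(.060+off)*d,28.8,o=o)"
```

```text
[0.07890032 0.12462751 4.95131758] [-6.69439129e-01  7.46193631e-01  1.86534549e+00 -5.86290052e-05
  5.29328713e-01  3.98684467e-01]
origin at tool x -0.0010958378863460145
pos [ 0.4602 -0.2226  0.0159] heading 28.8 tilt 0.04 shift units [ 5.553 -6.986 -2.607]
turn units (about tool z) 0.0009824459213305659
```

Call:
jog_arm --motion '[0,0,-1,0,0,0,1,0,-0.2,-1,0,0,0,1,0.76,-0.86,-0.6,0,0,0,1,0.76,-0.86,0,0,0,0,1,0.76,-0.86,0,0,0,0,1,0.76,-0.86,0,0,0,0,1,0.76,-0.86,0,0,0,0,1,0.76,-0.86,0,0,0,0,1,0.76,-0.86,0,0,0,0,1,0.76,-0.76,0,0,0,0,1,0,0,0,0,0,0,1,0,0,0,0,0,0,1]'

```text
time: 29.45
position: [0.5376, 0.1392, 0.119]
tool_rot: [0.968, 0.249, -0.001, -0.0]
ft_force: [-0.3, -0.4, -0.3]
grip_width: 0.0385
grip_force: 59.9
```

```bash
python3 -c "
from h import *
o=robot.get_obs();print(o['ft_force'])
a=np.radians(28.8);d=np.array([np.cos(a),np.sin(a),0])
move(np.array([.5717,.1577,.0905])-(.033-.0011)*d,28.8,o=o)
im=robot.camera('wrist');cv2.imwrite('pics/w8.png',im)"
```

```text
[-0.33064827 -0.44647937 -0.33158069]
pos [0.5376 0.1392 0.119 ] heading 28.84 tilt 0.11 shift units [0.173 0.006 0.712]
turn units (about tool z) 0.009959318416385088
```

Call:
jog_arm --motion '[0.17,0.006,0,0,0,0,1,0,0,0.25,0,0,0,1,0,0,0.25,0,0,0,1,0,0,0.12,0,0,0,1,0,0,0.09,0,0,0,1,0,0,0,0,0,0,1,0,0,0,0,0,0,1]'

```text
time: 30.38
position: [0.5448, 0.1425, 0.0913]
tool_rot: [0.969, 0.249, 0.0, 0.0]
ft_force: [-0.9, -0.2, -1.7]
grip_width: 0.0384
grip_force: 59.9
```

```bash
python3 -c "
from h import *
o=robot.get_obs();print(o['ft_force'])
a=np.radians(28.8);d=np.array([np.cos(a),np.sin(a),0])
move(np.array([.5717,.1577,.0859])-(.033-.0011)*d,28.8,o=o)"
```

```text
[-0.93499915 -0.24176873 -1.69460785]
pos [0.5448 0.1425 0.0913] heading 28.81 tilt 0.02 shift units [-0.025 -0.008  0.136]
turn units (about tool z) 0.0016149967045322455
```

Call:
jog_arm --motion '[-0.02,-0.006,0.03,0,0,0,1,0,0,0.03,0,0,0,1,0,0,0.02,0,0,0,1,0,0,0,0,0,0,1]'

```text
time: 30.88
position: [0.5437, 0.1423, 0.0884]
tool_rot: [0.969, 0.249, 0.0, 0.0]
ft_force: [-1.4, -0.5, 4.9]
grip_width: 0.0385
grip_force: 60.0
```

Call:
jog_arm --motion '[0,0,0.02,0,0,0,1,0,0,0.02,0,0,0,1,0,0,0.02,0,0,0,1,0,0,0,0,0,0,1,0,0,0,0,0,0,1]'

```text
time: 31.5
position: [0.5437, 0.1423, 0.0865]
tool_rot: [0.969, 0.249, 0.0, 0.0]
ft_force: [-2.6, -0.6, 8.2]
grip_width: 0.0387
grip_force: 60.0
```

Call:
jog_arm --motion '[0,0,0.03,0,0,0,1,0,0,0,0,0,0,1,0,0,0,0,0,0,1]'

```text
time: 31.88
position: [0.5437, 0.1423, 0.0856]
tool_rot: [0.969, 0.249, 0.0, 0.0]
ft_force: [-4.0, -0.3, 11.8]
grip_width: 0.0384
grip_force: 60.0
```

```bash
python3 -c "
from h import *
o=robot.get_obs();print(o['ft_force'],o['moment'])
a=np.radians(28.8);d=np.array([np.cos(a),np.sin(a),0])
move(np.array([.5717,.1577,.0859])-(-.0011)*d,28.8,o=o)"
```

```text
[-4.04998508 -0.28597956 11.84267145] [-0.21143081  0.55952719  0.03068596]
pos [0.5437 0.1423 0.0856] heading 28.82 tilt 0.02 shift units [ 0.827 -0.001 -0.007]
turn units (about tool z) 0.0038903377417796037
```

Call:
jog_arm --motion '[0.1,0,0,0,0,0,1,0.1,0,0,0,0,0,1,0.1,0,0,0,0,0,1,0,0,0,0,0,0,1]'

```text
time: 32.38
position: [0.5523, 0.1475, 0.0853]
tool_rot: [0.968, 0.249, -0.002, 0.0]
ft_force: [-6.1, -2.3, 12.2]
grip_width: 0.0382
grip_force: 60.0
```

Call:
jog_arm --motion '[0.1,0,0,0,0,0,1,0.1,0,0,0,0,0,1,0.1,0,0,0,0,0,1,0,0,0,0,0,0,1]'

```text
time: 32.88
position: [0.5619, 0.1522, 0.0852]
tool_rot: [0.968, 0.249, -0.004, 0.001]
ft_force: [-7.4, -5.7, 12.0]
grip_width: 0.0387
grip_force: 60.0
```

```bash
python3 -c "
from h import *
o=robot.get_obs();print(o['ft_force'],o['moment'])
a=np.radians(28.8);d=np.array([np.cos(a),np.sin(a),0])
move(np.array([.5717,.1577,.0859])-(-.0011)*d,28.8,o=o)"
```

```text
[-7.37957878 -5.66353242 12.02502814] [-1.15986948  1.34075672 -0.003533  ]
pos [0.5619 0.1522 0.0852] heading 28.88 tilt 0.43 shift units [ 0.309 -0.001 -0.021]
turn units (about tool z) 0.02120017412012487
```

Call:
jog_arm --motion '[0.08,0,0,0,0,0,1,0.08,0,0,0,0,0,1,0,0,0,0,0,0,1]'

```text
time: 33.25
position: [0.5682, 0.1556, 0.0854]
tool_rot: [0.968, 0.249, -0.003, 0.001]
ft_force: [-6.3, -4.1, 12.9]
grip_width: 0.0385
grip_force: 60.0
```

Call:
jog_arm --motion '[0.06,0,0,0,0,0,1,0.05,0,0,0,0,0,1,0,0,0,0,0,0,1]'

```text
time: 33.62
position: [0.5719, 0.1577, 0.0854]
tool_rot: [0.968, 0.249, -0.003, 0.001]
ft_force: [-6.0, -5.0, 12.8]
grip_width: 0.0387
grip_force: 60.0
```

```bash
python3 -c "
from h import *
o=robot.get_obs();print(o['ft_force'],o['moment'])
a=np.radians(28.8);d=np.array([np.cos(a),np.sin(a),0])
move(np.array([.5717,.1577,.0859])-(-.0011)*d,28.8,o=o)"
```

```text
[-6.02428641 -4.98966871 12.75476473] [-0.93204849  1.25417685  0.0016538 ]
pos [0.5719 0.1577 0.0854] heading 28.87 tilt 0.34 shift units [ 0.023 -0.003 -0.013]
turn units (about tool z) 0.017816226316128336
```

Call:
jog_arm --motion '[0.03,0,0,0,0,0,1,0.02,0,0,0,0,0,1,0,0,0,0,0,0,1]'

```text
time: 34.0
position: [0.5733, 0.1585, 0.0854]
tool_rot: [0.968, 0.249, -0.003, 0.001]
ft_force: [-6.5, -5.3, 12.2]
grip_width: 0.0387
grip_force: 60.0
```

Call:
jog_arm --motion '[0.03,0,0,0,0,0,1,0,0,0,0,0,0,1]'

```text
time: 34.25
position: [0.5733, 0.1585, 0.0853]
tool_rot: [0.968, 0.25, -0.005, 0.001]
ft_force: [-8.5, -6.3, 14.6]
grip_width: 0.0391
grip_force: 60.1
```

Call:
jog_arm --motion '[0.03,0,0,0,0,0,1,0,0,0,0,0,0,1,0,0,0,0,0,0,1]'

```text
time: 34.62
position: [0.5734, 0.1586, 0.0852]
tool_rot: [0.968, 0.25, -0.006, 0.001]
ft_force: [-9.4, -8.3, 15.7]
grip_width: 0.0381
grip_force: 60.1
```

Call:
jog_arm --motion '[-0.03,0,-0.02,0,0,0,1,-0.02,0,-0.01,0,0,0,1,0,0,0,0,0,0,1,0,0,0,0,0,0,0.8]' --grip_force 5

```text
time: 35.12
position: [0.5748, 0.1593, 0.0853]
tool_rot: [0.968, 0.249, -0.002, 0.0]
ft_force: [-3.7, -5.0, 5.3]
grip_width: 0.0398
grip_force: 6.1
```

Call:
jog_arm --motion '[0,0,0,0,0,0,0.2,0,0,0,0,0,0,-0.3,0,0,0,0,0,0,-1,0,0,-0.2,0,0,0,-1,0,0,-0.5,0,0,0,-1,0,0,-1,0,0,0,-1,-1,0,-0.3,0,0,0,-1,0,0,0,0,0,0,-1,0,0,0,0,0,0,-1]'

```text
time: 36.25
position: [0.5422, 0.1412, 0.166]
tool_rot: [0.969, 0.249, 0.001, 0.0]
ft_force: [0.6, 0.2, -0.4]
grip_width: 0.0871
grip_force: 0.0
```

Run:
```python
from blobs import *
o,im=snap('w9')
x,y=proj('wrist',[[.5717,.1577,.08]],o)[0].round().astype(int);print(x,y,o['position'],o['ft_force'])
cv2.imwrite('pics/c9.png',cv2.resize(im[max(y-60,0):max(y-60,0)+120,x-80:x+80],(800,600),interpolation=cv2.INTER_CUBIC));print(x-80,max(y-60,0))
a=np.radians(28.8);d=np.array([np.cos(a),np.sin(a),0]);n=np.array([-d[1],d[0],0]);S=np.array([.5717,.1577,.08])
print('expected home corners back',(proj('wrist',[S-.016*d+.02*n,S-.016*d-.02*n,S+.02*d+.0127*n,S+.02*d-.0127*n],o)-[x-80,max(y-60,0)])*5)
```

```text
281 176 [0.5418327  0.14119456 0.16506097] [0.11628955 0.43377587 0.57780311]
201 116
expected home corners back [[257.39592492 410.82790251]
 [541.33258548 411.00920228]
 [306.0964636  151.07164991]
 [493.461634   151.16389115]]
```

View pics/c9.png

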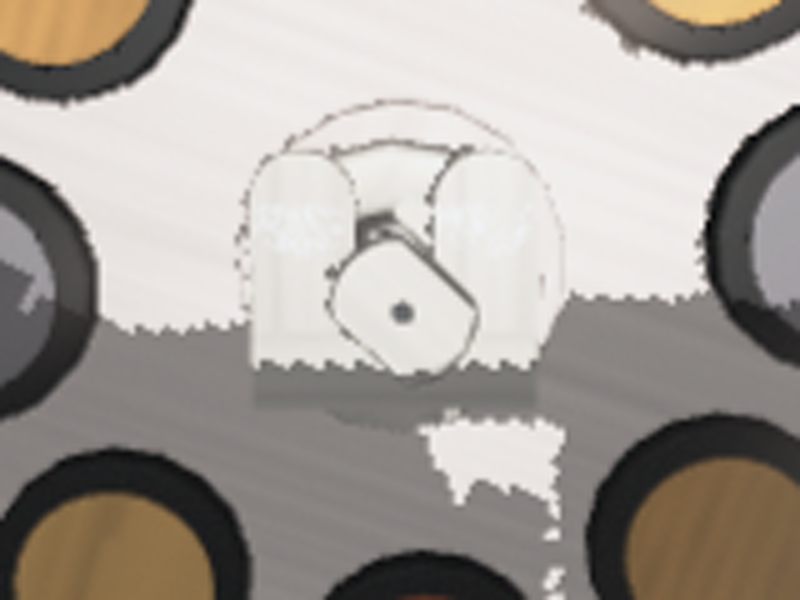

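```bash
python3 -c "
from rig import robot
print(robot.hand_in())"
```

```text
the job is handed in; nothing more can be done
None
```

The slip clutch is back together and handed in at about 37 s of the 72 s allowed: spacer on the hub, washer down over the flats, retainer home in the neck. The final picture shows the retainer within about 1 mm of its home position under the head. The highest push I read was about 20 N on the wrist sensor, and I moved nothing else on the bench.

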